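# Filling knife from the back of a crowded hook

### The arm

A 7-joint arm with a two-finger parallel gripper is mounted at the origin on the work surface. World frame = base frame: x ahead of the robot, y to its left, z up, the work surface at z = 0. Lengths are in m, angles in rad, forces in N, time in s.
With the tool pointing down it reaches from about 0.425 to 0.925 m from the base axis. Payload 6.8 kg.
Tool frame: the origin (TCP) lies on the centre line of the jaws, within the pads' length; the fingertips stand 22 mm ahead of it and the grasp point (between the pads) lies 3 mm ahead of it (arm.tips_ahead is the distance from the TCP to the fingertips, in m); z points along the fingers, y is the direction in which the jaws open and shut (so a half turn about z gives the same grasp; the last joint's range is limited). The gripper opens to 88 mm and grips with 3 to 60 N. Pads are 20 mm wide; open, the fingers measure 115 mm over their backs; the gripper's body (75 mm by 178 mm) begins 61 mm behind the grasp point.
Start: joints at [-1.364, 0.477, 0.022, 1.555, -0.011, 1.109, -0.083], TCP at [0.209, 0.642, 0.245] pointing down, gripper open.
Joint ranges: [-2.96, 2.96], [-0.34, 2.1], [-1.41, 1.46], [0.24, 2.44], [-1.37, 4.51], [0.17, 1.92], [-2.96, 2.96]. Speed limits (rad/s): [2.39, 2.39, 3.14, 3.14, 3.14, 3.14, 3.14].

### API

Orientations are given as a unit quaternion [w, x, y, z].
In Python, from rig import arm gives the robot as it stands.
- The arm moves only by the shell command python3 -m creep 'ROWS'. ROWS is JSON, a list of rows, each a list of 3 entries, a list of its own where there are three numbers: the shift along the tool's x, y, z in m, then the turn, a rotation vector about the tool's x, y, z in rad, then the finger opening in m, from 0 to 0.0878. In form: [[[tx, ty, tz], [wx, wy, wz], grip], ...]. A call has 1 to 12 rows; each row is the pose to reach, as a shift and turn from the pose commanded when the call began, along the tool's axes at that moment; what a row does not reach only later rows make up. A row lasts 1/8 s, in which the tool goes at most 62.5 mm and 10.7 degrees, less where a joint would pass 70% of its speed; a pose out of reach is approached as far as the arm can. A call with a gripper value outside its range is refused whole. The fingers move at their own pace and stop on an object; the grip force is fixed at half the most. Time passes only in rows, so rows that repeat a pose let the fingers close. It gives the time, the measured TCP pose, the force and the opening at its end, in the units of the state.
- arm.observe(): the state, without advancing time (a new reading comes with each control period).
- arm.snapshot(name): name is "scene" or "top" or "wrist"; returns a dict with "img" (384x512x3 uint8, blue, green, red), "z_map" (384x512 float32, m along the optical axis (not along the pixel's ray), 0 where there is no reading), "vfov" (degrees; the focal length in pixels is half the picture's height over the tangent of half this angle, whatever the lens; pixels are square), "cx", "cy" (the principal point, pixels), "view" (4x4, takes a point from world to camera coordinates). Camera axes: x right, y down, z forward; pixel columns grow to the right and rows downward; lengths in m; the calibration is good to about 2 mm. A picture is of the moment at which its call begins.
- arm.sign_off(): hands the job in, once; it reports no verdict.
The state is a dict: "t": time; "q": joint angles; "qvel": joint speeds; "joint_torque": joint torques, N m; "tool_pos": TCP position; "ee_rot": TCP orientation; "wrist_force": force on the tool from outside, world axes, zero at the start; "moment": the same for the moment, N m; "gripper_width": finger opening in m.
Only numpy, scipy, OpenCV 4.12 (cv2) and the standard library are available. Lean on these libraries where they do the work, as an engineer would, in place of code of your own. Each camera call takes 0.05 s, during which the arm holds its last target.

### The job

The filling knife (the tool with the steel blade) hangs at the back of the crowded hook: move the two wooden paddles in front of it to the spare hook on the other stand, each pushed right back so that the first rests against the wooden pad and the second against the first, then take the knife, lower it blade first into the brush tin without dropping it, and let go. Touch and push the hooks only gently, never forcing them: the spare hook is clamped at a height that you must find by eye or by touch. Neither drop a paddle nor set it down on the way, and leave the tin, the bottle, the paint pan and the cardboard bird where they stand.

Things in the scene. Friction and masses are not known exactly. Their poses are not given: they have to be found in the camera images.
- full_stand: Fixed stand with the crowded hook: grey base plate 150 x 110 mm, wooden post, and a flat wooden pad 44 mm wide, 150 to 240 mm above the table (nothing is higher), its front face at x = 0. Origin on the table under that face; -x is the way the hook points (roughly to the robot), z up. Hanging from the pad outwards: knife, paddle, paddle, about 27 mm from hole to hole.
- full_lip (a point): Foremost point of the crowded hook, at the height of the bar's axis (215 mm). The hook is an 8 mm round steel bar, 104 mm long from the pad; its last 9 mm turn up into a lip whose top is 9 mm above the bar's axis (the bar's underside is 4 mm below). To pass the lip, raise a tool 7.5 mm (5 to 10 mm) from where it hangs. Axes as the stand's.
- spare_stand: Fixed stand with the empty spare hook; sizes, axes and origin as for the crowded one. The spare hook's bar and pad are springy (about 2.5 N per mm, the bar up and down, the pad backwards). A hook or stand bears up to about 15 N from a tool or from the robot; more is forcing it. Paddles pushed right back have their holes' centres about 12 and 36 mm in front of the pad.
- spare_slot (a point): Middle of the vertical slot in the spare stand's pad, 215 mm up, on the pad's face; NOT the hook. The hook (same shape) is clamped with its bar's axis anywhere from 12 mm below to 12 mm above this, all job long; no reading tells: look, or touch the bar from above. A hole clears its lip with its centre 2.5 mm (+-2) above the bar's axis; a tool hangs with it 5 mm below the axis.
- paddle_a: Front wooden stirring paddle. Origin: centre of its hole; x along the hole, y across, z up. Head: block 24 (x) x 34 x 34 mm with an 18 mm square through-hole; on it a flat grip tab 10 (x) x 30 (y) mm, from 17 to 59 mm above the origin, to pinch across its 30 mm from above. Below, a 24 mm stem and a 46 mm disc blade, 6 to 8 mm thick, down to 110 mm under the origin. 60 to 125 g.
- paddle_b: Middle wooden stirring paddle, hanging between the front one and the knife. Same sizes, mass and axes as the front paddle; origin: centre of its hole.
- knife: Filling knife hanging at the back next to the pad: wooden handle with the same head, hole and grip tab as the paddles, and a broad steel blade 56 mm wide, 4 mm thick. Origin: centre of its hole; same axes. The blade's lower edge is 115 mm below the origin. 90 to 165 g.
- knife_tab (a point): Point on the knife's grip tab, 45 mm above its hole's centre: a good place to pinch.
- knife_tip (a point): Middle of the lower edge of the knife's blade.
- tin: Open round steel brush tin standing loose on the table: about 92 mm wide at the rim, 90 mm high, walls 3 mm, 0.5 kg; its floor, about 5 mm above the table, is narrower than its mouth. Origin: centre of its underside.
- water_bottle: Clear water bottle with blue cap, 66 mm wide, 200 mm high. Origin: centre of its underside. Leave alone.
- paint_pan: Shallow steel pan with paint, 180 mm wide, 35 mm high. Origin: centre of its underside. Leave alone.
- bird: Cardboard bird, a box 65 mm square and about 160 mm high with an orange beak. Origin: centre of its underside. Leave alone.

How it is judged:
On the way, in this order (a step that is already met when the one before it is completed fails the run):
1. both paddles hang on the spare hook, pushed right back, released, the knife still on its own hook (x of paddle_a in the frame of spare_stand between -0.048 and -0.008 m and y of paddle_a in the frame of spare_stand between -0.01 and 0.01 m and z of paddle_a in the frame of spare_stand between 0.192 and 0.232 m and angle between each of paddle_a, paddle_b's own z axis and vertical below 0.25 rad and x of paddle_b in the frame of spare_stand between -0.048 and -0.008 m and y of paddle_b in the frame of spare_stand between -0.01 and 0.01 m and z of paddle_b in the frame of spare_stand between 0.192 and 0.232 m and x of any of paddle_a, paddle_b in the frame of spare_stand above -0.022 m and contact force between the fingers and paddle_a below 0.1 N and contact force between the fingers and paddle_b below 0.1 N and x of knife in the frame of full_stand above -0.09 m and horizontal distance between knife and full_stand below 0.09 m), for 0.2 s.
2. the knife is lowered, held in the fingers, until its edge is within 35 mm of the tin's underside (horizontal distance between knife_tip and tin below 0.045 m and z of knife_tip in the frame of tin below 0.035 m and contact force between the fingers and knife above 0.3 N), for 0.1 s.
At the end, for the whole second after the job is handed in: Paddles hang on the spare hook within 10 mm sideways and 0.25 rad of upright, one hole centre within 22 mm of the pad, the other within 48 mm; knife in the upright tin, lower edge under 35 mm above the tin's underside and within 45 mm of its axis; paddles at rest (x of paddle_a in the frame of spare_stand between -0.048 and -0.008 m and y of paddle_a in the frame of spare_stand between -0.01 and 0.01 m and z of paddle_a in the frame of spare_stand between 0.192 and 0.232 m and angle between each of paddle_a, paddle_b's own z axis and vertical below 0.25 rad and x of paddle_b in the frame of spare_stand between -0.048 and -0.008 m and y of paddle_b in the frame of spare_stand between -0.01 and 0.01 m and z of paddle_b in the frame of spare_stand between 0.192 and 0.232 m and x of any of paddle_a, paddle_b in the frame of spare_stand above -0.022 m and horizontal distance between knife_tip and tin below 0.045 m and z of knife_tip in the frame of tin below 0.035 m and angle between tin's own z axis and vertical below 0.1 rad and linear speed of each of paddle_a, paddle_b below 0.03 m/s); the robot touches nothing.
It fails at once if a paddle or the knife is forced against a hook stand (over 16 N) (contact force between any of paddle_a, paddle_b, knife and full_stand above 16 N or contact force between any of paddle_a, paddle_b, knife and spare_stand above 16 N).
It fails at once if the robot pushes on a hook stand (over 16 N) (contact force between any of the arm, the fingers and full_stand above 16 N or contact force between any of the arm, the fingers and spare_stand above 16 N).
It fails at once if a paddle is dropped or put down (its hole lower than 130 mm) (height (world z) of any of paddle_a, paddle_b below 0.13 m).
It fails at once if the water bottle, the paint pan or the cardboard bird is moved by over 20 mm (distance of any of water_bottle, paint_pan, bird from where it was at the start of the episode above 0.02 m).
It fails at once if the tin is tipped or pushed over 40 mm (angle between tin's own z axis and vertical above 0.35 rad or distance of tin from where it was at the start of the episode above 0.04 m).
It also fails if it takes over 72 s, if anything falls off the work surface, if the arm or the gripper's body presses on something with over 40 N, if the wrist force passes 120 N, or if a joint passes its speed limit or range.

## Working session

There is one attempt and no reset: what is moved stays moved. The work goes in short steps, Python scripts to look and compute and a shell command to move; the robot and the scene stay as the last step left them, time stands still between calls to the robot, and variables do not carry over. Pictures are saved under pics/ and viewed, and the job is handed in when it is done.

```bash
ls; mkdir -p pics; cat > h.py <<'E'
import numpy as np, cv2
from rig import arm
from scipy.spatial.transform import Rotation as R
def snap(n,save=None):
    s=arm.snapshot(n)
    if save: cv2.imwrite('pics/'+save+'.png',s['img'])
    np.savez('/tmp/'+n+'.npz',**{k:v for k,v in s.items()})
    return s
def load(n): return dict(np.load('/tmp/'+n+'.npz'))
def f(s): return s['img'].shape[0]/2/np.tan(np.radians(float(s['vfov']))/2)
def w(s,u,v,z=None):
    if z is None: z=float(s['z_map'][int(v),int(u)])
    F=f(s); p=np.array([(u-s['cx'])/F*z,(v-s['cy'])/F*z,z,1])
    return (np.linalg.inv(s['view'])@p)[:3]
def cloud(s):
    z=s['z_map'];v,u=np.mgrid[:z.shape[0],:z.shape[1]];F=f(s)
    P=np.stack([(u-s['cx'])/F*z,(v-s['cy'])/F*z,z,np.ones_like(z)],-1)
    W=(P@np.linalg.inv(s['view']).T)[...,:3]; W[z==0]=np.nan
    return W
def px(s,p):
    c=s['view']@np.append(p,1); return c[:2]/c[2]*f(s)+[s['cx'],s['cy']]
def crop(s,x0,y0,x1,y1,k,name): cv2.imwrite('pics/'+name+'.png',cv2.resize(s['img'][y0:y1,x0:x1],None,fx=k,fy=k,interpolation=cv2.INTER_CUBIC))
E
python3 - <<'E'
from h import *
np.set_printoptions(precision=4,suppress=True)
for n in ['scene','top','wrist']:
    s=snap(n,n+'0'); print(n,s['vfov'],np.linalg.inv(s['view']))
o=arm.observe(); print(o, arm.tips_ahead); print(R.from_quat(np.roll(o['ee_rot'],-1)).as_matrix())
E
```

```text
pics
scene 49.72697455950666 [[ 0.503   0.6817 -0.5313  1.2933]
 [ 0.8641 -0.4082  0.2943 -0.4081]
 [-0.0163 -0.6071 -0.7944  1.2598]
 [ 0.      0.      0.      1.    ]]
top 48.25592161811085 [[ 0.0233 -0.987   0.1587  0.3375]
 [-0.9997 -0.0219  0.0104 -0.0151]
 [-0.0068 -0.1589 -0.9873  1.553 ]
 [ 0.      0.      0.      1.    ]]
wrist 60.69874671932769 [[ 0.309   0.9085  0.2814  0.1309]
 [ 0.9511 -0.2942 -0.0944  0.6669]
 [-0.0029  0.2968 -0.9549  0.3838]
 [ 0.      0.      0.      1.    ]]
{'t': 0.15, 'q': array([-1.3641,  0.4776,  0.0224,  1.5562, -0.0115,  1.1093, -0.0831]), 'qvel': array([-0.0007, -0.002 ,  0.0007, -0.002 ,  0.0013,  0.0006,  0.0001]), 'joint_torque': array([  0.0027, -58.3291,   1.5367, -27.2875,  -0.0542,   0.0145,
         0.0001]), 'tool_pos': array([0.2089, 0.6415, 0.244 ]), 'ee_rot': array([-0.    ,  0.1567,  0.9876, -0.0007]), 'wrist_force': array([-0.5061,  0.0211, -0.9633]), 'moment': array([-0.014 ,  0.0063,  0.0113]), 'gripper_width': 0.08786785650523317} 0.022
[[-0.9509  0.3096 -0.0003]
 [ 0.3096  0.9509 -0.0013]
 [-0.0001 -0.0013 -1.    ]]
```

View pics/scene0.png

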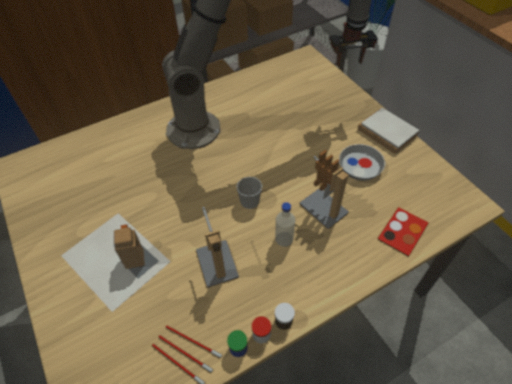

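View pics/top0.png

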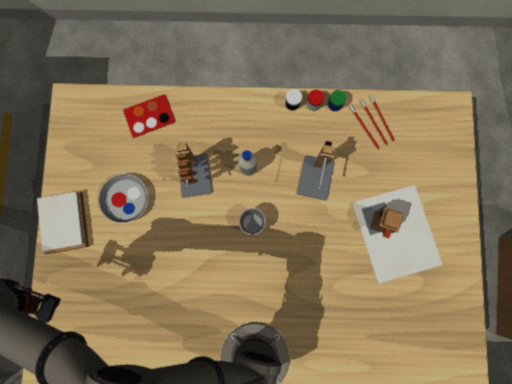

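View pics/wrist0.png

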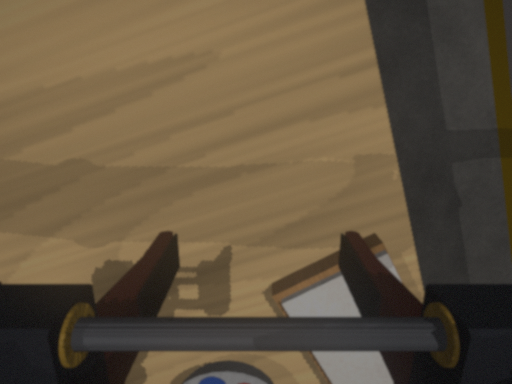

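The full stand is at about (325,195) in scene and (190,170) in top. The spare stand is at (217,255) and (320,175), and the tin at (250,190) and (252,222). I'll enlarge these.

```bash
python3 - <<'E'
from h import *
np.set_printoptions(precision=3,suppress=True)
s=load('scene');t=load('top')
crop(s,180,130,400,295,3.6,'sc1'); crop(t,150,120,350,260,4,'tp1')
W=cloud(t)
# points list
for u,v in [(185,150),(185,160),(185,168),(185,178),(180,146),(325,150),(327,145),(322,165),(252,212),(252,222),(190,190),(248,156),(310,195)]:
    print((u,v),w(t,u,v))
m=(W[...,2]>.2)&(W[...,0]>.45)&(W[...,2]<.32)
for lo,hi in[(150,230),(235,260),(290,350),(350,420)]:
    M=m.copy();M[:,:lo]=0;M[:,hi:]=0;v,u=np.nonzero(M)
    print(lo,len(u)); 
    for a,b in list(zip(u,v))[::3]: print((a,b),W[b,a])
E
```

```text
(185, 150) [0.673 0.234 0.231]
(185, 160) [0.641 0.232 0.231]
(185, 168) [0.614 0.23  0.235]
(185, 178) [0.584 0.23  0.229]
(180, 146) [0.685 0.249 0.238]
(325, 150) [ 0.682 -0.209  0.236]
(327, 145) [ 0.698 -0.216  0.238]
(322, 165) [ 0.671 -0.224  0.068]
(252, 212) [0.501 0.02  0.044]
(252, 222) [0.469 0.02  0.007]
(190, 190) [0.58  0.249 0.013]
(248, 156) [0.665 0.034 0.204]
(310, 195) [ 0.571 -0.188  0.011]
150 489
(np.int64(181), np.int64(143)) [0.695 0.247 0.237]
(np.int64(184), np.int64(143)) [0.695 0.237 0.237]
(np.int64(177), np.int64(144)) [0.692 0.26  0.233]
(np.int64(180), np.int64(144)) [0.691 0.249 0.24 ]
(np.int64(183), np.int64(144)) [0.691 0.24  0.239]
(np.int64(186), np.int64(144)) [0.691 0.23  0.238]
(np.int64(179), np.int64(145)) [0.687 0.252 0.239]
(np.int64(182), np.int64(145)) [0.689 0.243 0.235]
(np.int64(185), np.int64(145)) [0.687 0.233 0.242]
(np.int64(177), np.int64(146)) [0.684 0.258 0.241]
(np.int64(180), np.int64(146)) [0.685 0.249 0.238]
(np.int64(183), np.int64(146)) [0.685 0.24  0.236]
(np.int64(186), np.int64(146)) [0.684 0.229 0.241]
(np.int64(178)
[... 12629 characters left out ...]
64(321), np.int64(175)) [ 0.603 -0.198  0.225]
(np.int64(321), np.int64(176)) [ 0.6   -0.198  0.226]
(np.int64(321), np.int64(177)) [ 0.596 -0.198  0.228]
(np.int64(321), np.int64(178)) [ 0.594 -0.198  0.226]
(np.int64(320), np.int64(180)) [ 0.588 -0.195  0.223]
(np.int64(320), np.int64(181)) [ 0.585 -0.196  0.222]
(np.int64(320), np.int64(182)) [ 0.581 -0.195  0.224]
(np.int64(320), np.int64(183)) [ 0.577 -0.194  0.231]
(np.int64(321), np.int64(184)) [ 0.575 -0.199  0.221]
(np.int64(321), np.int64(185)) [ 0.571 -0.198  0.226]
(np.int64(321), np.int64(186)) [ 0.568 -0.198  0.229]
(np.int64(321), np.int64(187)) [ 0.564 -0.198  0.23 ]
(np.int64(321), np.int64(188)) [ 0.562 -0.198  0.226]
350 0
```

View pics/sc1.png

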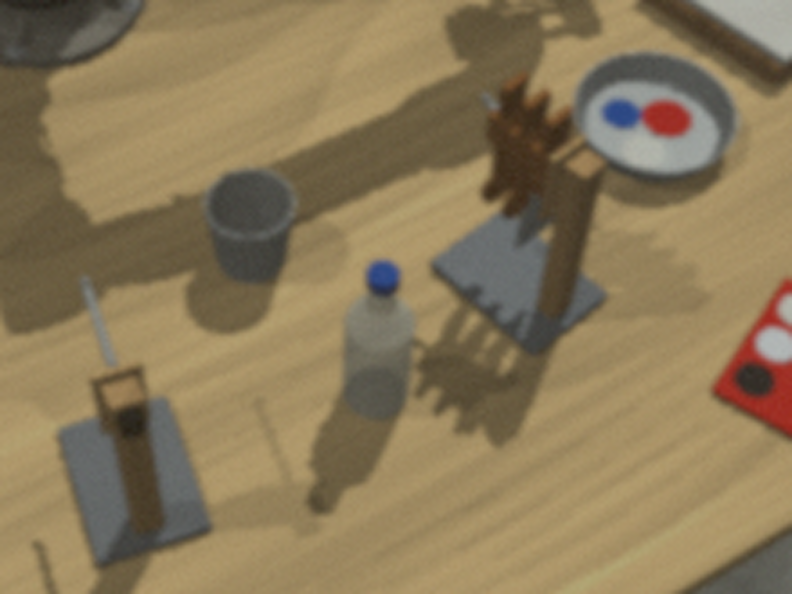

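View pics/tp1.png

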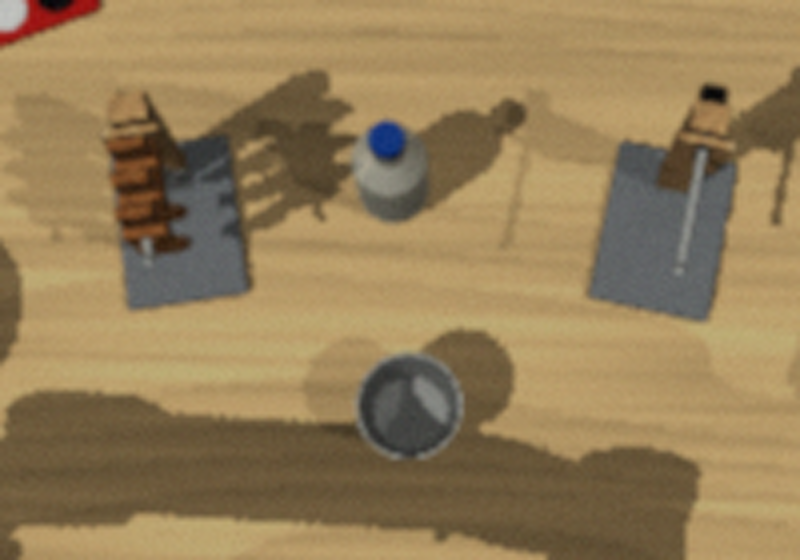

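```bash
cat > fit.py <<'E'
from h import *
np.set_printoptions(precision=4,suppress=True)
t=load('top');W=cloud(t);hsv=cv2.cvtColor(t['img'],cv2.COLOR_BGR2HSV)
g=(hsv[...,1]<75)&(W[...,2]<.03)&(W[...,2]>-.01)
for nm,(x0,x1,y0,y1) in dict(full=(170,215,140,200),spare=(290,340,145,205)).items():
    M=np.zeros(g.shape,np.uint8);M[y0:y1,x0:x1]=g[y0:y1,x0:x1]
    n,l,st,_=cv2.connectedComponentsWithStats(M);k=1+np.argmax(st[1:,4]);v,u=np.nonzero(l==k)
    P=np.array([w(t,a,b,(1.553-.01)/1) [:2]*0 for a,b in []])
    # intersect rays with z=.011
    C=np.linalg.inv(t['view']);o=C[:3,3];d=np.stack([(u-t['cx'])/f(t),(v-t['cy'])/f(t),np.ones(len(u))])
    d=C[:3,:3]@d; X=(o[:,None]+d*((.011-o[2])/d[2]))[:2].T.astype(np.float32)
    r=cv2.minAreaRect(X); b=cv2.boxPoints(r); print(nm,r,'\n',b, len(u), 'z',np.nanmean(W[v,u,2]))
# spare bar
m=(W[...,2]>.2)&(W[...,2]<.26);m[:,:300]=0;m[:,345:]=0;m[:160]=0;m[190:]=0
P=W[m];L=cv2.fitLine(P[:,:2].astype(np.float32),cv2.DIST_HUBER,0,.01,.01).ravel();print('bar',L,len(P),'z med',np.median(P[:,2]),P[:,2].mean(),'xmin',P[:,0].min())
m=(W[...,2]>.232)&(W[...,2]<.25);m[:,:300]=0;m[:,345:]=0;m[161:]=0
print('spare pad z',np.nanmedian(W[m][:,2]))
m=(W[...,2]>.262)&(W[...,2]<.28);m[:,:165]=0;m[:,200:]=0
n,l,st,c=cv2.connectedComponentsWithStats(m.astype(np.uint8))
for k in range(1,n):
    if st[k,4]>5:
        P=W[l==k];print('tab',st[k],P.mean(0),P.min(0),P.max(0)); print(cv2.fitLine(P[:,:2].astype(np.float32),2,0,.01,.01).ravel())
m=(W[...,2]>.06)&(W[...,2]<.11);m[:,:230]=0;m[:,275:]=0;m[:200]=0;m[240:]=0
P=W[m];print('tin',cv2.minEnclosingCircle(P[:,:2].astype(np.float32)),np.median(P[:,2]),len(P))
E
python3 fit.py
```

```text
full ((0.6357065439224243, 0.2366521656513214), (0.14915543794631958, 0.11097248643636703), 9.816213607788086) 
 [[0.5528 0.2786]
 [0.5717 0.1693]
 [0.7187 0.1947]
 [0.6997 0.304 ]] 739 z 0.0131635981290395
spare ((0.6380325555801392, -0.20752795040607452), (0.11045350879430771, 0.15080344676971436), 79.36700439453125) 
 [[ 0.5537 -0.2479]
 [ 0.7019 -0.2757]
 [ 0.7223 -0.1672]
 [ 0.5741 -0.1393]] 1043 z 0.013356395655221195
bar [ 0.9782 -0.2076  0.6103 -0.2037] 78 z med 0.22573749569841384 0.22554113201436585 xmin 0.5606375357316913
spare pad z 0.23819710054427068
tab [177 154  10   5  35] [0.6446 0.2366 0.269 ] [0.6389 0.2227 0.263 ] [0.651  0.2507 0.2745]
[ 0.1577 -0.9875  0.6446  0.2366]
tab [178 163  10   5  36] [0.6175 0.2323 0.2696] [0.6113 0.2184 0.2625] [0.6232 0.2459 0.2766]
[ 0.2169 -0.9762  0.6175  0.2323]
tab [179 171  10   5  37] [0.5909 0.2279 0.2698] [0.5846 0.2131 0.2631] [0.5984 0.242  0.2746]
[ 0.1434 -0.9897  0.5909  0.2279]
tin ((0.46408650279045105, 0.018012695014476776), 0.04583042487502098) 0.086446307959412 155
```

```bash
cat > mv.py <<'E'
import sys
from h import *
np.set_printoptions(precision=4,suppress=True)
# usage: mv.py x y z yawdeg(stand yaw)
o=arm.observe();M=R.from_quat(np.roll(o['ee_rot'],-1)).as_matrix()
print('t',round(o['t'],2),'pos',o['tool_pos'],'F',o['wrist_force'],'g',round(o['gripper_width'],4),'heading yaw',round(np.degrees(np.arctan2(-M[1,0],-M[0,0])),2),'tilt',np.degrees(np.arccos(-M[2,2])).round(2))
if len(sys.argv)>4:
    x,y,z,a=map(float,sys.argv[1:5]);c,s_=np.cos(np.radians(a)),np.sin(np.radians(a))
    T=np.array([[-c,-s_,0],[-s_,c,0],[0,0,-1]]).T
    print('shift',M.T@(np.array([x,y,z])-o['tool_pos']),'turn',R.from_matrix(M.T@T).as_rotvec())
E
python3 mv.py 0.61 -0.2037 0.275 -11.3
```

```text
t 0.15 pos [0.2089 0.6415 0.244 ] F [-0.5061  0.0211 -0.9633] g 0.0879 heading yaw -18.04 tilt 0.07
shift [-0.6431 -0.6795 -0.0301] turn [-0.0013  0.     -0.1176]
```

```bash
python3 -m creep '[[[-0.03,-0.03,-0.03],[0,0,0],0.0],[[-0.08,-0.085,-0.05],[0,0,0],0.0],[[-0.13,-0.14,-0.06],[0,0,0],0.0],[[-0.18,-0.19,-0.06],[0,0,-0.02],0.0],[[-0.22,-0.235,-0.06],[0,0,-0.04],0.0],[[-0.26,-0.28,-0.06],[0,0,-0.06],0.0],[[-0.30,-0.32,-0.06],[0,0,-0.08],0.0],[[-0.34,-0.36,-0.06],[0,0,-0.1],0.0],[[-0.38,-0.40,-0.06],[0,0,-0.117],0.0],[[-0.42,-0.44,-0.06],[0,0,-0.117],0.0],[[-0.46,-0.485,-0.06],[0,0,-0.117],0.0],[[-0.50,-0.53,-0.06],[0,0,-0.117],0.0]]'; python3 mv.py 0.61 -0.2037 0.275 -11.3
```

```text
t: 1.65
tool_pos: [0.52, -0.017, 0.3047]
ee_rot: [0.0, 0.099, 0.995, 0.0]
wrist_force: [0.6, 0.3, 0.2]
gripper_width: 0.0003
t 1.65 pos [ 0.52   -0.017   0.3047] F [0.5774 0.3264 0.2044] g 0.0003 heading yaw -11.31 tilt 0.03
shift [-0.1248 -0.1654  0.0297] turn [ 0.0004  0.0003 -0.0001]
```

```bash
python3 -m creep '[[[-0.02,-0.03,0],[0,0,0],0.0],[[-0.05,-0.07,0],[0,0,0],0.0],[[-0.07,-0.11,0],[0,0,0],0.0],[[-0.08,-0.14,0],[0,0,0],0.0],[[-0.085,-0.165,0.0],[0,0,0],0.0],[[-0.085,-0.165,0.01],[0,0,0],0.0],[[-0.085,-0.165,0.01],[0,0,0],0.0]]'; python3 - <<'E'
from h import *
s=snap('wrist','w1')
E
python3 mv.py 0.61 -0.2037 0.255 -11.3
```

```text
t: 2.52
tool_pos: [0.57, -0.192, 0.2932]
ee_rot: [-0.001, 0.098, 0.995, 0.001]
wrist_force: [-0.2, -0.2, -0.6]
gripper_width: 0.0003
t 2.58 pos [ 0.5704 -0.1918  0.2937] F [0.1907 0.3887 0.3232] g 0.0005 heading yaw -11.22 tilt 0.12
shift [-0.0413 -0.004   0.0386] turn [ 0.0009 -0.0018  0.0014]
```

View pics/w1.png

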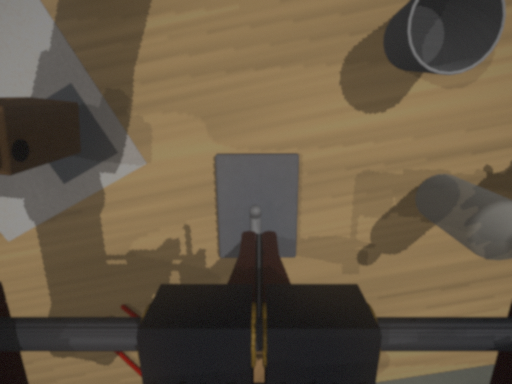

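The plate runs from column 216 to 298 with its front edge at row 153, and the lip is at about (255,211). I'll measure the lip and the plate's yaw.

```bash
python3 - <<'E'
from h import *
np.set_printoptions(precision=4,suppress=True)
s=load('wrist');W=cloud(s)
for p in [(255,208),(255,211),(255,214),(256,219),(256,223),(256,227),(257,230)]: print(p,w(s,*p))
v0=W[200:232,248:264].reshape(-1,3);m=(v0[:,2]>.2)&(v0[:,2]<.24);print(len(v0[m]),v0[m].min(0),v0[m].max(0),np.median(v0[m],0))
hsv=cv2.cvtColor(s['img'],cv2.COLOR_BGR2HSV)
C=np.linalg.inv(s['view']);
def flr(u,v,z=.011):
    d=C[:3,:3]@np.array([(u-s['cx'])/f(s),(v-s['cy'])/f(s),1]);return (C[:3,3]+d*((z-C[2,3])/d[2]))
for p in[(216,153),(298,153),(219,240),(296,240),(219,256),(296,257)]:print(p,flr(*p))
crop(s,200,140,320,260,6,'w1c')
E
```

```text
(255, 208) [ 0.5606 -0.1929  0.2278]
(255, 211) [ 0.5621 -0.1932  0.2293]
(255, 214) [ 0.5645 -0.1936  0.2285]
(256, 219) [ 0.57   -0.1941  0.2236]
(256, 223) [ 0.5726 -0.1946  0.2243]
(256, 227) [ 0.5756 -0.1952  0.2241]
(257, 230) [ 0.5778 -0.195   0.2244]
300 [ 0.5584 -0.1999  0.2201] [ 0.5799 -0.1897  0.23  ] [ 0.5689 -0.1945  0.225 ]
(216, 153) [ 0.5511 -0.245   0.011 ]
(298, 153) [ 0.5718 -0.1407  0.011 ]
(219, 240) [ 0.672  -0.2695  0.011 ]
(296, 240) [ 0.6931 -0.1632  0.011 ]
(219, 256) [ 0.6963 -0.2752  0.011 ]
(296, 257) [ 0.7193 -0.1675  0.011 ]
```

View pics/w1c.png

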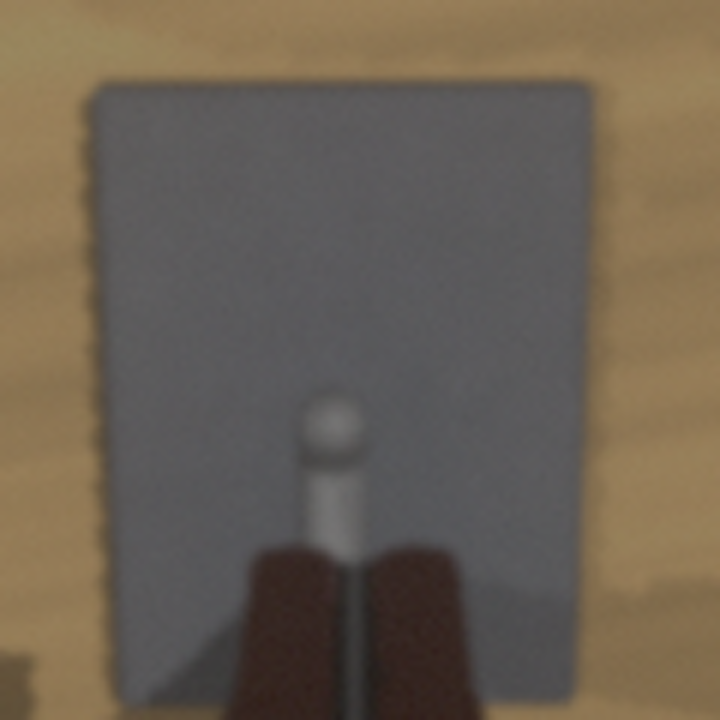

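```bash
python3 -m creep '[[[-0.02,-0.002,0.01],[0,0,0],0.0],[[-0.04,-0.004,0.02],[0,0,0],0.0],[[-0.04,-0.004,0.038],[0,0,0],0.0],[[-0.04,-0.004,0.043],[0,0,0],0.0],[[-0.04,-0.004,0.043],[0,0,0],0.0]]'; python3 mv.py 0.61 -0.2037 0.2465 -11.3
```

```text
t: 3.2
tool_pos: [0.6082, -0.2049, 0.2513]
ee_rot: [-0.001, 0.099, 0.995, 0.0]
wrist_force: [0.3, -0.6, -0.3]
gripper_width: 0.0004
t 3.2 pos [ 0.6082 -0.2049  0.2513] F [ 0.2736 -0.6359 -0.2653] g 0.0004 heading yaw -11.32 tilt 0.07
shift [-0.0016  0.0016  0.0048] turn [ 0.0004 -0.0012 -0.0003]
```

```bash
python3 -m creep '[[[0,0.001,0.002],[0,0,0],0.0],[[0,0.001,0.004],[0,0,0],0.0],[[0,0.001,0.004],[0,0,0],0.0]]';  python3 -m creep '[[[0,0,0.001],[0,0,0],0.0],[[0,0,0.002],[0,0,0],0.0],[[0,0,0.002],[0,0,0],0.0]]'; python3 mv.py
```

```text
t: 3.58
tool_pos: [0.6091, -0.2045, 0.2478]
ee_rot: [0.0, 0.099, 0.995, 0.0]
wrist_force: [0.3, 0.1, 1.2]
gripper_width: 0.0007
t: 3.95
tool_pos: [0.6092, -0.2046, 0.2459]
ee_rot: [0.0, 0.099, 0.995, -0.0]
wrist_force: [-0.1, 0.6, 2.8]
gripper_width: 0.0001
t 3.95 pos [ 0.6092 -0.2046  0.2459] F [-0.1405  0.6057  2.8359] g 0.0001 heading yaw -11.34 tilt 0.02
```

```bash
python3 -m creep '[[[0,0,0.0015],[0,0,0],0.0],[[0,0,0.0015],[0,0,0],0.0],[[0,0,0.0015],[0,0,0],0.0]]'; python3 mv.py 0.5909 0.2279 0.300 9.6
```

```text
t: 4.32
tool_pos: [0.6093, -0.2046, 0.2446]
ee_rot: [0.0, 0.099, 0.995, 0.0]
wrist_force: [-1.2, 0.5, 4.9]
gripper_width: 0.0004
t 4.33 pos [ 0.6093 -0.2046  0.2446] F [-1.1651  0.5427  4.9289] g 0.0004 heading yaw -11.34 tilt 0.03
shift [ 0.103   0.4205 -0.0554] turn [ 0.      0.0005 -0.3654]
```

```bash
python3 -m creep '[[[0,0,-0.03],[0,0,0],0.02],[[0.02,0.05,-0.06],[0,0,-0.05],0.06],[[0.04,0.10,-0.075],[0,0,-0.1],0.06],[[0.06,0.15,-0.075],[0,0,-0.15],0.06],[[0.075,0.20,-0.075],[0,0,-0.2],0.06],[[0.09,0.25,-0.075],[0,0,-0.25],0.06],[[0.10,0.30,-0.075],[0,0,-0.3],0.06],[[0.103,0.35,-0.075],[0,0,-0.365],0.06],[[0.103,0.395,-0.075],[0,0,-0.365],0.06],[[0.103,0.42,-0.075],[0,0,-0.365],0.06],[[0.103,0.42,-0.075],[0,0,-0.365],0.06]]'; python3 - <<'E'
from h import *
s=snap('wrist','w2')
E
python3 mv.py 0.5909 0.2279 0.258 9.6
```

```text
t: 5.7
tool_pos: [0.5905, 0.2287, 0.3184]
ee_rot: [-0.0, -0.085, 0.996, -0.0]
wrist_force: [-0.6, -0.8, 0.5]
gripper_width: 0.0604
t 5.75 pos [0.5907 0.2264 0.3187] F [-0.1867 -1.2768 -0.32  ] g 0.0602 heading yaw 9.55 tilt 0.09
shift [-0.0005  0.0015  0.0607] turn [-0.0013 -0.0008 -0.0008]
```

View pics/w2.png

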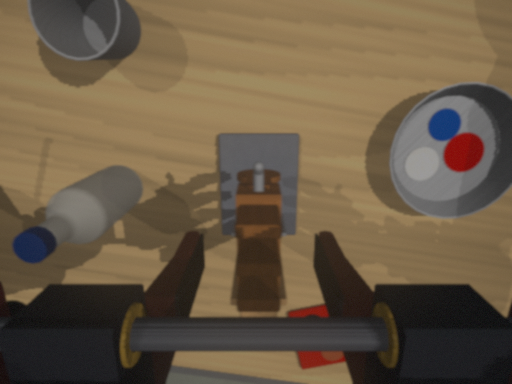

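The front tab spans columns 236–281 at rows 193–207, midway between the fingers at 203 and 315. The lip is at (259,170).

```bash
python3 - <<'E'
from h import *
np.set_printoptions(precision=4,suppress=True)
s=load('wrist');W=cloud(s)
m=(W[...,2]>.26)&(W[...,2]<.278);m[:,:225]=0;m[:,290:]=0;m[:180]=0;m[232:]=0
n,l,st,c=cv2.connectedComponentsWithStats(m.astype(np.uint8))
for k in range(1,n):
    if st[k,4]>20:
        P=W[l==k];P=P[P[:,2]>.265]; r=cv2.minAreaRect(P[:,:2].astype(np.float32));print(st[k],P.mean(0),r)
for v in range(164,176,2): print(v,w(s,259,v))
for p in [(218,134),(299,134),(297,225),(220,225)]:
    C=np.linalg.inv(s['view']);d=C[:3,:3]@np.array([(p[0]-s['cx'])/f(s),(p[1]-s['cy'])/f(s),1]);print(p,C[:3,3]+d*((.011-C[2,3])/d[2]))
E
```

```text
[236 219  47  13 550] [0.5886 0.2284 0.2681] ((0.5889463424682617, 0.22845697402954102), (0.005439779255539179, 0.029081065207719803), 9.669323921203613)
164 [0.5586 0.2232 0.2221]
166 [0.56   0.2234 0.2224]
168 [0.561  0.2236 0.2243]
170 [0.5625 0.2239 0.2244]
172 [0.5643 0.2242 0.2231]
174 [0.5666 0.2246 0.2195]
(218, 134) [0.5709 0.169  0.011 ]
(299, 134) [0.5523 0.2769 0.011 ]
(297, 225) [0.6826 0.3012 0.011 ]
(220, 225) [0.7018 0.1896 0.011 ]
```

```bash
python3 -m creep '[[[0,0.001,0.02],[0,0,0],0.06],[[0,0.001,0.04],[0,0,0],0.06],[[0,0.001,0.055],[0,0,0],0.06],[[0,0.001,0.060],[0,0,0],0.06],[[0,0.001,0.060],[0,0,0],0.06]]';python3 mv.py 0.5909 0.2279 0.258 9.6
```

```text
t: 6.38
tool_pos: [0.5907, 0.2278, 0.2593]
ee_rot: [0.0, -0.083, 0.997, -0.0]
wrist_force: [-0.8, 0.2, 0.8]
gripper_width: 0.06
t 6.38 pos [0.5907 0.2278 0.2593] F [-0.7861  0.2303  0.7652] g 0.06 heading yaw 9.53 tilt 0.01
shift [-0.0002  0.      0.0013] turn [-0.0002  0.0001 -0.0012]
```

```bash
python3 -m creep '[[[0,0,0.001],[0,0,0],0.02],[[0,0,0.001],[0,0,0],0.02],[[0,0,0.001],[0,0,0],0.02],[[0,0,0.001],[0,0,0],0.02]]';python3 mv.py
```

```text
t: 6.88
tool_pos: [0.5906, 0.2286, 0.2584]
ee_rot: [0.0, -0.084, 0.997, 0.0]
wrist_force: [-0.3, -0.1, 0.8]
gripper_width: 0.0297
t 6.88 pos [0.5906 0.2286 0.2584] F [-0.2752 -0.0892  0.7615] g 0.0297 heading yaw 9.59 tilt 0.02
```

```bash
python3 -m creep '[[[0,0,-0.004],[0,0,0],0.02],[[0,0,-0.0075],[0,0,0],0.02],[[0,0,-0.0075],[0,0,0],0.02]]';python3 mv.py
```

```text
t: 7.25
tool_pos: [0.5907, 0.2285, 0.2661]
ee_rot: [0.0, -0.083, 0.997, 0.0]
wrist_force: [0.2, 0.0, -0.2]
gripper_width: 0.0297
t 7.25 pos [0.5907 0.2285 0.2661] F [ 0.1742  0.0387 -0.1549] g 0.0297 heading yaw 9.57 tilt 0.04
```

```bash
python3 -m creep '[[[0.005,0,0],[0,0,0],0.02],[[0.012,0,0],[0,0,0],0.02],[[0.022,0,0],[0,0,0],0.02],[[0.034,0,0],[0,0,0],0.02],[[0.046,0,0],[0,0,0],0.02],[[0.058,0,0],[0,0,0],0.02],[[0.068,0,0],[0,0,0],0.02],[[0.068,0,0],[0,0,0],0.02]]';python3 - <<'E'
from h import *
s=snap('scene'); crop(s,180,130,400,295,3.6,'sc2')
E
python3 mv.py 0.530 -0.187 0.2717 -11.35
```

```text
t: 8.25
tool_pos: [0.5228, 0.2172, 0.2658]
ee_rot: [-0.0, -0.084, 0.996, 0.0]
wrist_force: [-0.3, 0.7, -1.2]
gripper_width: 0.0297
t 8.3 pos [0.5233 0.2173 0.2658] F [ 0.4336  1.4072 -0.5552] g 0.03 heading yaw 9.59 tilt 0.03
shift [ 0.0608 -0.3997 -0.006 ] turn [0.0004 0.0003 0.3655]
```

View pics/sc2.png

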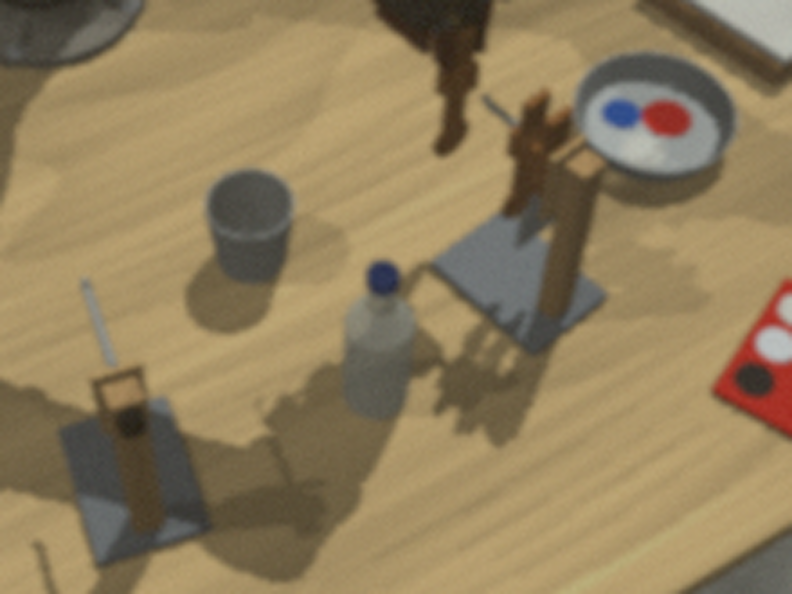

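```bash
python3 -m creep '[[[0.005,-0.01,-0.02],[0,0,0.02],0.02],[[0.01,-0.04,-0.04],[0,0,0.05],0.02],[[0.02,-0.08,-0.045],[0,0,0.09],0.02],[[0.03,-0.12,-0.045],[0,0,0.13],0.02],[[0.04,-0.16,-0.045],[0,0,0.17],0.02],[[0.05,-0.205,-0.045],[0,0,0.21],0.02],[[0.06,-0.25,-0.04],[0,0,0.25],0.02],[[0.06,-0.295,-0.03],[0,0,0.29],0.02],[[0.06,-0.335,-0.02],[0,0,0.33],0.02],[[0.061,-0.37,-0.010],[0,0,0.365],0.02],[[0.061,-0.39,-0.006],[0,0,0.365],0.02],[[0.061,-0.399,-0.006],[0,0,0.365],0.02]]'; python3 -m creep '[[[0,0,0],[0,0,0],0.02],[[0,0,0],[0,0,0],0.02]]';python3 mv.py 0.530 -0.187 0.2717 -11.35
python3 - <<'E'
from h import *
s=snap('wrist','w3')
E
```

```text
t: 9.8
tool_pos: [0.5277, -0.19, 0.2714]
ee_rot: [-0.001, 0.102, 0.995, -0.0]
wrist_force: [-0.3, -0.1, -1.1]
gripper_width: 0.0297
t: 10.05
tool_pos: [0.5296, -0.1858, 0.2718]
ee_rot: [0.0, 0.098, 0.995, 0.0]
wrist_force: [0.5, -0.4, -1.0]
gripper_width: 0.0295
t 10.05 pos [ 0.5296 -0.1858  0.2718] F [ 0.4855 -0.3734 -1.0104] g 0.0295 heading yaw -11.3 tilt 0.04
shift [-0.0007 -0.0011  0.0001] turn [0.0007 0.0002 0.0008]
```

View pics/w3.png

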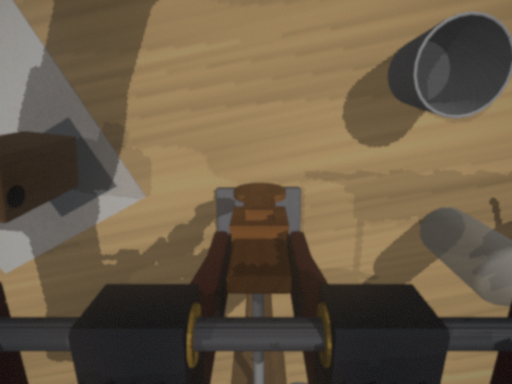

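```bash
python3 -m creep '[[[-0.008,-0.001,0],[0,0,0],0.02],[[-0.015,-0.001,0],[0,0,0],0.02],[[-0.020,-0.001,0],[0,0,0],0.02],[[-0.024,-0.001,0],[0,0,0],0.02]]'; python3 mv.py
```

```text
t: 10.6
tool_pos: [0.5534, -0.1921, 0.2715]
ee_rot: [-0.0, 0.099, 0.995, -0.0]
wrist_force: [-0.3, -0.4, -0.9]
gripper_width: 0.03
t 10.6 pos [ 0.5534 -0.1921  0.2715] F [-0.332  -0.3843 -0.8764] g 0.03 heading yaw -11.33 tilt 0.02
```

```bash
python3 -m creep '[[[-0.006,0,0],[0,0,0],0.02],[[-0.013,0,0],[0,0,0],0.02],[[-0.020,0,0],[0,0,0],0.02],[[-0.027,0,0],[0,0,0],0.02],[[-0.034,0,0],[0,0,0],0.02],[[-0.034,0,0],[0,0,0],0.02]]'; python3 mv.py 0.647 -0.2108 0.2717 -11.35
```

```text
t: 11.35
tool_pos: [0.5868, -0.1988, 0.2715]
ee_rot: [-0.0, 0.099, 0.995, -0.0]
wrist_force: [0.2, -0.7, -2.2]
gripper_width: 0.0294
t 11.35 pos [ 0.5868 -0.1988  0.2715] F [ 0.2482 -0.7226 -2.1736] g 0.0294 heading yaw -11.32 tilt 0.02
shift [-0.0614  0.0001 -0.0002] turn [-0.0003 -0.0001  0.0005]
```

```bash
python3 -m creep '[[[-0.010,0,0],[0,0,0],0.02],[[-0.020,0,0],[0,0,0],0.02],[[-0.030,0,0],[0,0,0],0.02],[[-0.040,0,0],[0,0,0],0.02],[[-0.048,0,0],[0,0,0],0.02],[[-0.054,0,0],[0,0,0],0.02],[[-0.054,0,0],[0,0,0],0.02]]'; python3 mv.py 0.647 -0.2108 0.2717 -11.35
```

```text
t: 12.22
tool_pos: [0.6396, -0.2095, 0.2715]
ee_rot: [-0.0, 0.099, 0.995, -0.0]
wrist_force: [-0.7, -0.2, -1.5]
gripper_width: 0.03
t 12.22 pos [ 0.6396 -0.2095  0.2715] F [-0.6703 -0.1725 -1.4687] g 0.03 heading yaw -11.33 tilt 0.01
shift [-0.0075  0.0001 -0.0002] turn [-0.0002 -0.0001  0.0003]
```

```bash
python3 -m creep '[[[-0.002,0,0.003],[0,0,0],0.02],[[-0.004,0,0.0065],[0,0,0],0.02],[[-0.007,0,0.0065],[0,0,0],0.02],[[-0.009,0,0.0065],[0,0,0],0.02],[[-0.009,0,0.0065],[0,0,0],0.02]]'; python3 mv.py;python3 -m creep '[[[-0.001,0,0],[0,0,0],0.02],[[-0.002,0,0],[0,0,0],0.02],[[-0.002,0,0],[0,0,0],0.02]]'; python3 mv.py 0.649 -0.2112 0.2642 -11.35
```

```text
t: 12.85
tool_pos: [0.648, -0.211, 0.2651]
ee_rot: [-0.0, 0.099, 0.995, 0.0]
wrist_force: [-1.1, 0.5, -0.3]
gripper_width: 0.0298
t 12.85 pos [ 0.648  -0.211   0.2651] F [-1.1295  0.5203 -0.2971] g 0.0298 heading yaw -11.33 tilt 0.04
t: 13.22
tool_pos: [0.6495, -0.2114, 0.265]
ee_rot: [-0.001, 0.099, 0.995, 0.0]
wrist_force: [-4.4, 2.0, 0.4]
gripper_width: 0.03
t 13.22 pos [ 0.6495 -0.2114  0.265 ] F [-4.4095  1.9891  0.4369] g 0.03 heading yaw -11.34 tilt 0.08
shift [0.0006 0.0001 0.0008] turn [ 0.0003 -0.0014  0.0002]
```

```bash
python3 -m creep '[[[0.001,0,0.0008],[0,0,0],0.02],[[0.001,0,0.0008],[0,0,0],0.02],[[0.001,0,0.0008],[0,0,0],0.032],[[0.001,0,0.0008],[0,0,0],0.045],[[0.001,0,0.0008],[0,0,0],0.06],[[0.001,0,-0.02],[0,0,0],0.06],[[0.001,0,-0.05],[0,0,0],0.06],[[0.01,0,-0.07],[0,0,0],0.06],[[0.01,0,-0.07],[0,0,0],0.06]]'; python3 - <<'E'
from h import *
np.set_printoptions(precision=4,suppress=True)
s=snap('scene'); crop(s,180,130,400,295,3.6,'sc3')
s=snap('wrist','w4')
W=cloud(s)
m=(W[...,2]>.265)&(W[...,2]<.285);m[:,:225]=0;m[:,290:]=0
n,l,st,c=cv2.connectedComponentsWithStats(m.astype(np.uint8))
for k in range(1,n):
    if st[k,4]>20:
        P=W[l==k]; r=cv2.minAreaRect(P[:,:2].astype(np.float32));print(st[k],P.mean(0),r)
E
python3 mv.py 0.6182 0.2325 0.335 9.6
```

```text
t: 14.35
tool_pos: [0.6403, -0.2102, 0.3369]
ee_rot: [0.002, 0.099, 0.995, -0.0]
wrist_force: [-0.5, -0.7, -1.1]
gripper_width: 0.0601
[234 222  45  19 787] [ 0.6465 -0.213   0.2726] ((0.64762943983078, -0.2132243812084198), (0.030035044997930527, 0.010527657344937325), 78.97779846191406)
t 14.45 pos [ 0.6399 -0.2093  0.3345] F [-1.023   0.3273 -0.0742] g 0.0598 heading yaw -11.33 tilt 0.04
shift [ 0.1081  0.4289 -0.0002] turn [ 0.0006 -0.0004 -0.3653]
```

View pics/sc3.png

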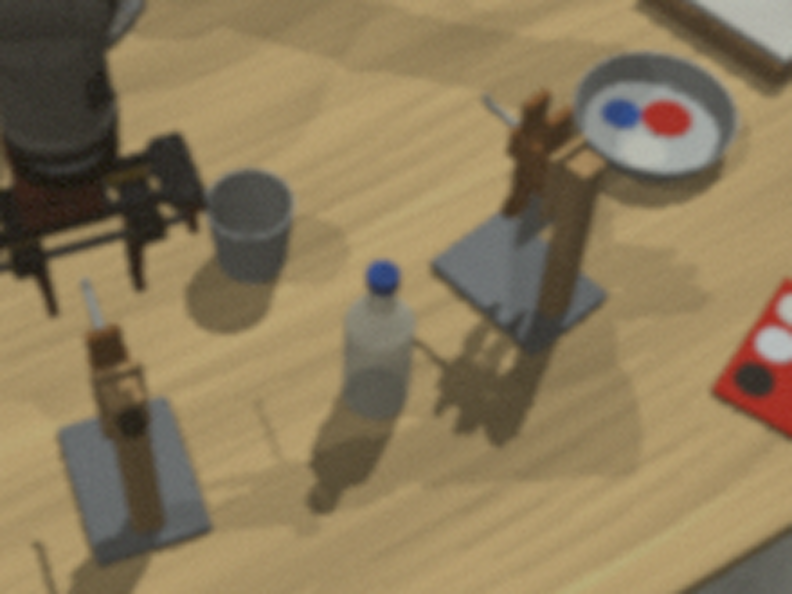

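View pics/w4.png

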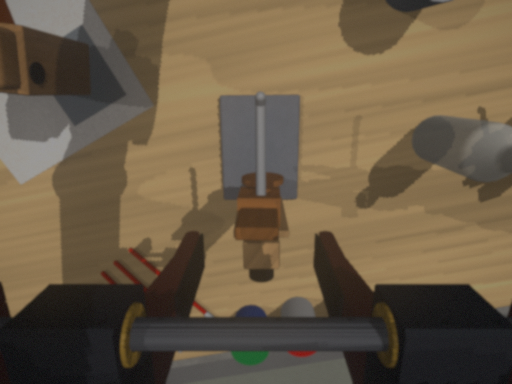

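Paddle A hangs at the pad, with its tab at rows 222–240 and 46 mm wide in pixels, and the bar centred on it. Next is paddle B.

```bash
python3 -m creep '[[[0.02,0.05,0],[0,0,-0.05],0.06],[[0.04,0.10,0],[0,0,-0.1],0.06],[[0.06,0.15,0],[0,0,-0.15],0.06],[[0.075,0.20,0],[0,0,-0.2],0.06],[[0.09,0.25,0],[0,0,-0.25],0.06],[[0.10,0.30,0],[0,0,-0.3],0.06],[[0.107,0.35,0],[0,0,-0.365],0.06],[[0.108,0.395,0],[0,0,-0.365],0.06],[[0.108,0.42,0],[0,0,-0.365],0.06],[[0.108,0.429,0.015],[0,0,-0.365],0.06],[[0.108,0.429,0.015],[0,0,-0.365],0.06]]'; python3 - <<'E'
from h import *
np.set_printoptions(precision=4,suppress=True)
s=snap('wrist','w5')
W=cloud(s)
m=(W[...,2]>.261)&(W[...,2]<.28);m[:,:225]=0;m[:,290:]=0;m[:160]=0
n,l,st,c=cv2.connectedComponentsWithStats(m.astype(np.uint8))
for k in range(1,n):
    if st[k,4]>20:
        P=W[l==k]; r=cv2.minAreaRect(P[:,:2].astype(np.float32));print(st[k],P.mean(0),r)
E
python3 mv.py 0.6175 0.2323 0.2585 9.6
```

```text
t: 15.82
tool_pos: [0.618, 0.2308, 0.3177]
ee_rot: [-0.002, -0.083, 0.997, -0.001]
wrist_force: [-0.7, -0.1, 0.7]
gripper_width: 0.0602
[240 220  48  19 851] [0.6171 0.2333 0.2677] ((0.6179784536361694, 0.23352690041065216), (0.010249127633869648, 0.02997269108891487), 10.016885757446289)
[241 258  46  19 807] [0.6437 0.2379 0.2674] ((0.6451202034950256, 0.23826764523983002), (0.010697340592741966, 0.02960357442498207), 9.752028465270996)
t 15.88 pos [0.6184 0.2301 0.3189] F [-0.4581 -0.3868  0.6888] g 0.06 heading yaw 9.45 tilt 0.16
shift [0.0004 0.0024 0.0604] turn [-0.0016 -0.0022 -0.0026]
```

View pics/w5.png

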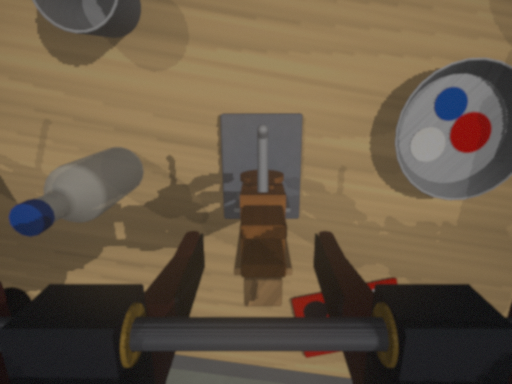

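Tab B spans columns 240–287, about 4 px right of the finger midline, so I'll shift 2–3 mm.

```bash
python3 -m creep '[[[0,0.002,0.02],[0,0,0],0.06],[[0,0.002,0.04],[0,0,0],0.06],[[0,0.002,0.055],[0,0,0],0.06],[[0,0.002,0.060],[0,0,0],0.06],[[0,0.002,0.060],[0,0,0],0.06]]';python3 mv.py 0.6175 0.2328 0.258 9.6
```

```text
t: 16.5
tool_pos: [0.6186, 0.2337, 0.2604]
ee_rot: [0.0, -0.083, 0.997, -0.0]
wrist_force: [0.8, -0.1, -0.4]
gripper_width: 0.0602
t 16.5 pos [0.6186 0.2337 0.2604] F [ 0.8263 -0.0847 -0.4338] g 0.0602 heading yaw 9.54 tilt 0.01
shift [ 0.0012 -0.0007  0.0024] turn [-0.0001  0.0001 -0.0011]
```

```bash
python3 -m creep '[[[0.001,-0.0005,0.002],[0,0,0],0.06],[[0.001,-0.0005,0.002],[0,0,0],0.02],[[0.001,-0.0005,0.002],[0,0,0],0.02],[[0.001,-0.0005,0.002],[0,0,0],0.02],[[0.001,-0.0005,0.002],[0,0,0],0.02]]';python3 mv.py; python3 -m creep '[[[0,0,-0.004],[0,0,0],0.02],[[0,0,-0.0075],[0,0,0],0.02],[[0,0,-0.0075],[0,0,0],0.02]]';python3 mv.py
```

```text
t: 17.12
tool_pos: [0.6175, 0.2336, 0.2582]
ee_rot: [0.0, -0.084, 0.997, 0.0]
wrist_force: [0.2, 0.1, 0.3]
gripper_width: 0.0299
t 17.12 pos [0.6175 0.2336 0.2582] F [0.216  0.0853 0.3143] g 0.0299 heading yaw 9.58 tilt 0.01
t: 17.5
tool_pos: [0.6177, 0.2336, 0.2661]
ee_rot: [0.0, -0.083, 0.997, 0.0]
wrist_force: [1.0, -0.7, -0.8]
gripper_width: 0.0295
t 17.5 pos [0.6177 0.2336 0.2661] F [ 0.9702 -0.7452 -0.7795] g 0.0295 heading yaw 9.58 tilt 0.04
```

```bash
python3 -m creep '[[[0.008,0,0],[0,0,0],0.02],[[0.018,0,0],[0,0,0],0.02],[[0.028,0,0],[0,0,0],0.02],[[0.038,0,0],[0,0,0],0.02],[[0.048,0,0],[0,0,0],0.02],[[0.058,0,0],[0,0,0],0.02],[[0.068,0,0],[0,0,0],0.02],[[0.078,0,0],[0,0,0],0.02],[[0.088,0,0],[0,0,0],0.02],[[0.096,0,0],[0,0,0],0.02],[[0.096,0,0],[0,0,0],0.02]]';python3 - <<'E'
from h import *
s=snap('scene'); crop(s,180,130,400,295,3.6,'sc4')
E
python3 mv.py 0.530 -0.187 0.2715 -11.35
```

```text
t: 18.88
tool_pos: [0.5223, 0.2176, 0.2658]
ee_rot: [-0.0, -0.084, 0.996, 0.0]
wrist_force: [0.3, -0.3, -0.8]
gripper_width: 0.0297
t 18.93 pos [0.5227 0.2177 0.2658] F [ 0.3696  0.9907 -1.0281] g 0.0302 heading yaw 9.59 tilt 0.02
shift [ 0.0603 -0.4003 -0.0058] turn [0.0003 0.0003 0.3655]
```

View pics/sc4.png

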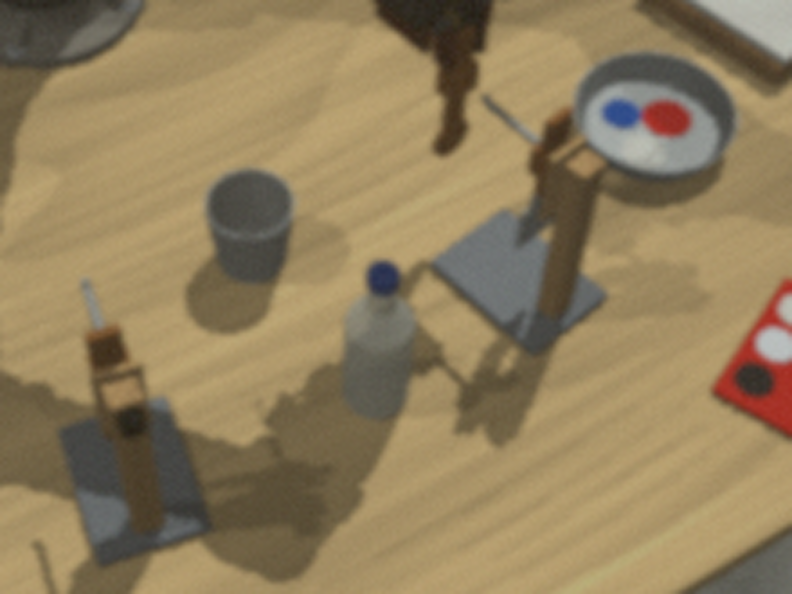

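Paddle B is held clear of the hook at (455,90), and the knife is alone on its hook. I'll use the same route as before.

```bash
python3 -m creep '[[[0.005,-0.01,-0.02],[0,0,0.02],0.02],[[0.01,-0.04,-0.04],[0,0,0.05],0.02],[[0.02,-0.08,-0.045],[0,0,0.09],0.02],[[0.03,-0.12,-0.045],[0,0,0.13],0.02],[[0.04,-0.16,-0.045],[0,0,0.17],0.02],[[0.05,-0.205,-0.045],[0,0,0.21],0.02],[[0.06,-0.25,-0.04],[0,0,0.25],0.02],[[0.06,-0.295,-0.03],[0,0,0.29],0.02],[[0.06,-0.335,-0.02],[0,0,0.33],0.02],[[0.061,-0.37,-0.010],[0,0,0.365],0.02],[[0.061,-0.39,-0.006],[0,0,0.365],0.02],[[0.061,-0.4,-0.006],[0,0,0.365],0.02]]'; python3 -m creep '[[[0,0,0],[0,0,0],0.02],[[0,0,0],[0,0,0],0.02]]';python3 mv.py 0.530 -0.187 0.2715 -11.35
```

```text
t: 20.42
tool_pos: [0.5272, -0.1905, 0.2714]
ee_rot: [-0.001, 0.101, 0.995, -0.0]
wrist_force: [-0.7, 0.5, -0.2]
gripper_width: 0.0296
t: 20.68
tool_pos: [0.5291, -0.1864, 0.2718]
ee_rot: [0.0, 0.098, 0.995, 0.0]
wrist_force: [0.3, 0.0, -0.5]
gripper_width: 0.0296
t 20.68 pos [ 0.5291 -0.1864  0.2718] F [ 0.3347  0.0168 -0.4638] g 0.0296 heading yaw -11.3 tilt 0.04
shift [-0.001  -0.0004  0.0003] turn [0.0007 0.0001 0.0008]
```

```bash
python3 -m creep '[[[-0.008,-0.001,0],[0,0,0],0.02],[[-0.015,-0.001,0],[0,0,0],0.02],[[-0.020,-0.001,0],[0,0,0],0.02],[[-0.024,-0.001,0],[0,0,0],0.02],[[-0.024,-0.001,0],[0,0,0],0.02]]'; python3 mv.py
```

```text
t: 21.3
tool_pos: [0.5528, -0.1927, 0.2715]
ee_rot: [-0.0, 0.099, 0.995, -0.0]
wrist_force: [0.3, 0.4, -1.0]
gripper_width: 0.0299
t 21.3 pos [ 0.5528 -0.1927  0.2715] F [ 0.3161  0.3732 -0.9593] g 0.0299 heading yaw -11.33 tilt 0.02
```

```bash
python3 -m creep '[[[-0.006,0.0005,0],[0,0,0],0.02],[[-0.013,0.0005,0],[0,0,0],0.02],[[-0.020,0.0005,0],[0,0,0],0.02],[[-0.027,0.0005,0],[0,0,0],0.02],[[-0.034,0.0005,0],[0,0,0],0.02],[[-0.034,0.0005,0],[0,0,0],0.02]]'; python3 mv.py;  python3 -m creep '[[[-0.008,0,0],[0,0,0],0.02],[[-0.016,0,0],[0,0,0],0.02],[[-0.024,0,0],[0,0,0],0.02],[[-0.028,0,0],[0,0,0],0.02],[[-0.028,0,0.003],[0,0,0],0.02],[[-0.028,0,0.0065],[0,0,0],0.02],[[-0.028,0,0.0065],[0,0,0],0.02]]'; python3 mv.py 0.6242 -0.2067 0.265 -11.35
```

```text
t: 22.05
tool_pos: [0.5865, -0.1989, 0.2715]
ee_rot: [-0.0, 0.099, 0.995, -0.0]
wrist_force: [0.1, 0.8, -1.5]
gripper_width: 0.0296
t 22.05 pos [ 0.5865 -0.1989  0.2715] F [ 0.0915  0.8281 -1.5419] g 0.0296 heading yaw -11.32 tilt 0.02
t: 22.92
tool_pos: [0.613, -0.2042, 0.2647]
ee_rot: [-0.0, 0.099, 0.995, 0.0]
wrist_force: [-0.1, 0.0, -1.4]
gripper_width: 0.0296
t 22.93 pos [ 0.613  -0.2042  0.2647] F [-0.0668  0.0471 -1.4197] g 0.0296 heading yaw -11.34 tilt 0.05
shift [-0.0114 -0.0003 -0.0003] turn [ 0.0002 -0.0009  0.0002]
```

```bash
python3 -m creep '[[[-0.004,0,0],[0,0,0],0.02],[[-0.008,0,0],[0,0,0],0.02],[[-0.0105,0,0],[0,0,0],0.02],[[-0.0105,0,0],[0,0,0],0.02]]'; python3 mv.py;python3 -m creep '[[[-0.001,0,0],[0,0,0],0.02],[[-0.002,0,0],[0,0,0],0.02],[[-0.002,0,0],[0,0,0],0.02]]'; python3 mv.py 0.6242 -0.2067 0.264 -11.35
```

```text
t: 23.42
tool_pos: [0.6239, -0.2064, 0.2651]
ee_rot: [-0.0, 0.099, 0.995, -0.0]
wrist_force: [0.5, -0.5, -0.5]
gripper_width: 0.0301
t 23.43 pos [ 0.6239 -0.2064  0.2651] F [ 0.4601 -0.5044 -0.4879] g 0.0301 heading yaw -11.33 tilt 0.01
t: 23.8
tool_pos: [0.6252, -0.2068, 0.2651]
ee_rot: [-0.001, 0.099, 0.995, 0.0]
wrist_force: [-3.1, 0.2, 0.1]
gripper_width: 0.0296
t 23.8 pos [ 0.6252 -0.2068  0.2651] F [-3.1095  0.2301  0.1186] g 0.0296 heading yaw -11.34 tilt 0.06
shift [ 0.001  -0.0001  0.0011] turn [ 0.0002 -0.0011  0.0002]
```

```bash
python3 -m creep '[[[0.0005,0,0.001],[0,0,0],0.02],[[0.0005,0,0.001],[0,0,0],0.02],[[0.0005,0,0.001],[0,0,0],0.032],[[0.0005,0,0.001],[0,0,0],0.045],[[0.0005,0,0.001],[0,0,0],0.06],[[0.0005,0,-0.02],[0,0,0],0.06],[[0.001,0,-0.05],[0,0,0],0.06],[[0.01,0,-0.07],[0,0,0],0.06],[[0.01,0,-0.07],[0,0,0],0.06]]'; python3 - <<'E'
from h import *
np.set_printoptions(precision=4,suppress=True)
s=snap('wrist','w6')
W=cloud(s)
m=(W[...,2]>.265)&(W[...,2]<.285);m[:,:225]=0;m[:,290:]=0
n,l,st,c=cv2.connectedComponentsWithStats(m.astype(np.uint8))
for k in range(1,n):
    if st[k,4]>20:
        P=W[l==k]; r=cv2.minAreaRect(P[:,:2].astype(np.float32));print(st[k],P.mean(0),r)
E
python3 mv.py 0.6446 0.2378 0.335 9.6
```

```text
t: 24.92
tool_pos: [0.6158, -0.2054, 0.3368]
ee_rot: [0.001, 0.099, 0.995, 0.0]
wrist_force: [0.5, -0.2, -0.1]
gripper_width: 0.0599
[237 223  44  18 750] [ 0.6237 -0.2072  0.2724] ((0.6246535778045654, -0.2075401246547699), (0.029564039781689644, 0.009841030463576317), 79.198486328125)
[236 254  43  18 725] [ 0.6466 -0.2132  0.2721] ((0.6478076577186584, -0.21336835622787476), (0.029783766716718674, 0.01020905002951622), 79.78523254394531)
t 24.98 pos [ 0.6157 -0.2048  0.3354] F [ 0.5856 -0.0275  0.1041] g 0.0601 heading yaw -11.34 tilt 0.07
shift [0.0587 0.4397 0.0006] turn [ 0.0004  0.0011 -0.3655]
```

View pics/w6.png

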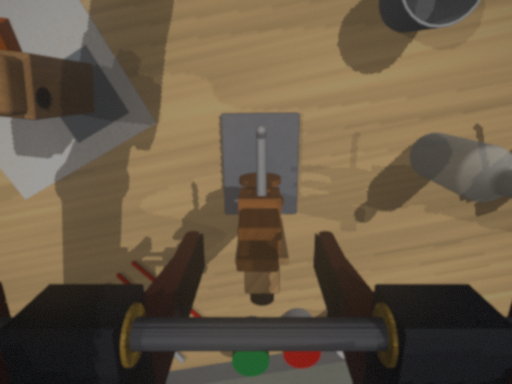

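```bash
python3 -m creep '[[[0.01,0.05,0],[0,0,-0.05],0.06],[[0.02,0.10,0],[0,0,-0.1],0.06],[[0.03,0.15,0],[0,0,-0.15],0.06],[[0.04,0.20,0],[0,0,-0.2],0.06],[[0.05,0.25,0],[0,0,-0.25],0.06],[[0.058,0.30,0],[0,0,-0.3],0.06],[[0.058,0.35,0],[0,0,-0.365],0.06],[[0.058,0.395,0],[0,0,-0.365],0.06],[[0.058,0.43,0],[0,0,-0.365],0.06],[[0.058,0.441,0.015],[0,0,-0.365],0.06],[[0.058,0.441,0.015],[0,0,-0.365],0.06],[[0.058,0.441,0.015],[0,0,-0.365],0.06]]'; python3 - <<'E'
from h import *
np.set_printoptions(precision=4,suppress=True)
s=snap('wrist','w7')
W=cloud(s)
m=(W[...,2]>.261)&(W[...,2]<.28);m[:,:225]=0;m[:,290:]=0;m[:160]=0
n,l,st,c=cv2.connectedComponentsWithStats(m.astype(np.uint8))
for k in range(1,n):
    if st[k,4]>20:
        P=W[l==k]; r=cv2.minAreaRect(P[:,:2].astype(np.float32));print(st[k],P.mean(0),r)
E
python3 mv.py 0.6446 0.238 0.2585 9.6
```

```text
t: 26.48
tool_pos: [0.6457, 0.2365, 0.3198]
ee_rot: [-0.0, -0.082, 0.997, -0.001]
wrist_force: [0.2, -0.1, 0.3]
gripper_width: 0.0598
[239 217  47  19 830] [0.6441 0.2379 0.2677] ((0.6451244950294495, 0.23822228610515594), (0.010519794188439846, 0.029812822118401527), 9.163982391357422)
t 26.52 pos [0.646  0.2366 0.3204] F [ 0.9442 -0.986  -0.2606] g 0.06 heading yaw 9.41 tilt 0.04
shift [0.0011 0.0017 0.0619] turn [-0.0007  0.0001 -0.0033]
```

View pics/w7.png

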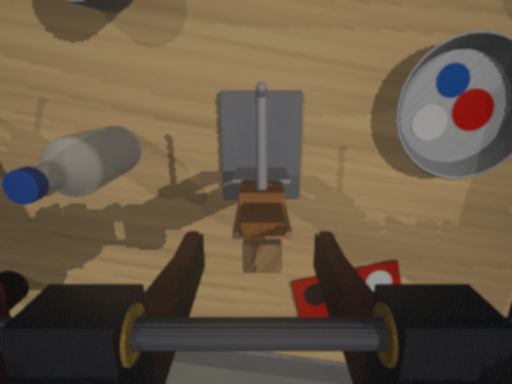

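The knife tab spans columns 239–286, 2–3 px right of centre. I'll descend and grip.

```bash
python3 -m creep '[[[0.001,0.001,0.02],[0,0,0],0.06],[[0.001,0.001,0.04],[0,0,0],0.06],[[0.001,0.001,0.055],[0,0,0],0.06],[[0.001,0.001,0.062],[0,0,0],0.06],[[0.001,0.001,0.062],[0,0,0],0.06]]';python3 mv.py 0.6446 0.238 0.258 9.6; python3 -m creep '[[[0,0,0.0015],[0,0,0],0.05],[[0,0,0.0015],[0,0,0],0.02],[[0,0,0.0015],[0,0,0],0.02],[[0,0,0.0015],[0,0,0],0.02],[[0,0,0.0015],[0,0,0],0.02]]';python3 mv.py
```

```text
t: 27.15
tool_pos: [0.6444, 0.2396, 0.2577]
ee_rot: [-0.0, -0.083, 0.997, -0.0]
wrist_force: [-0.1, 0.3, -0.2]
gripper_width: 0.0598
t 27.15 pos [0.6444 0.2396 0.2577] F [-0.1126  0.3097 -0.2372] g 0.0598 heading yaw 9.57 tilt 0.05
shift [ 0.0001 -0.0016 -0.0003] turn [-0.0003 -0.0008 -0.0005]
t: 27.78
tool_pos: [0.6447, 0.2397, 0.257]
ee_rot: [0.0, -0.083, 0.997, 0.0]
wrist_force: [-0.6, 0.1, 1.6]
gripper_width: 0.0295
t 27.77 pos [0.6447 0.2397 0.257 ] F [-0.6399  0.0574  1.551 ] g 0.0295 heading yaw 9.57 tilt 0.03
```

```bash
python3 -m creep '[[[0,-0.0005,-0.004],[0,0,0],0.02],[[0,-0.0015,-0.0075],[0,0,0],0.02],[[0,-0.0015,-0.0075],[0,0,0],0.02]]';python3 mv.py
```

```text
t: 28.15
tool_pos: [0.645, 0.2382, 0.2645]
ee_rot: [0.0, -0.083, 0.997, 0.0]
wrist_force: [-0.5, 0.3, -2.0]
gripper_width: 0.0299
t 28.15 pos [0.645  0.2382 0.2645] F [-0.4968  0.2521 -1.9831] g 0.0299 heading yaw 9.56 tilt 0.03
```

```bash
python3 -m creep '[[[0.008,0,0],[0,0,0],0.02],[[0.018,0,0],[0,0,0],0.02],[[0.03,0,0],[0,0,0],0.02],[[0.042,0,0],[0,0,0],0.02],[[0.053,0,0],[0,0,0],0.02],[[0.063,0,0],[0,0,0],0.02],[[0.063,0,0],[0,0,0],0.02]]';python3 mv.py;python3 -m creep '[[[0.008,0,0],[0,0,0],0.02],[[0.018,0,0],[0,0,0],0.02],[[0.028,0,0],[0,0,0],0.02],[[0.038,0,0],[0,0,0],0.02],[[0.048,0,0],[0,0,0],0.02],[[0.058,0,0],[0,0,0],0.02],[[0.062,0,0],[0,0,0],0.02],[[0.062,0,0],[0,0,0],0.02]]'; python3 - <<'E'
from h import *
s=snap('scene'); crop(s,180,130,400,295,3.6,'sc5')
s=snap('top'); crop(s,150,120,350,260,4,'tp5')
E
python3 mv.py 0.464 0.018 0.300 0
```

```text
t: 29.02
tool_pos: [0.582, 0.2278, 0.2643]
ee_rot: [-0.0, -0.084, 0.996, 0.0]
wrist_force: [-0.5, 0.1, -0.9]
gripper_width: 0.0299
t 29.02 pos [0.582  0.2278 0.2643] F [-0.5185  0.0805 -0.9423] g 0.0299 heading yaw 9.6 tilt 0.02
t: 30.02
tool_pos: [0.5214, 0.2175, 0.2643]
ee_rot: [0.0, -0.084, 0.997, 0.0]
wrist_force: [0.5, -0.5, -1.9]
gripper_width: 0.0301
t 30.12 pos [0.5218 0.2176 0.2642] F [-0.1206  0.4791 -1.6955] g 0.0297 heading yaw 9.58 tilt 0.02
shift [ 0.0902 -0.1872 -0.0358] turn [0.0001 0.0004 0.1672]
```

View pics/sc5.png

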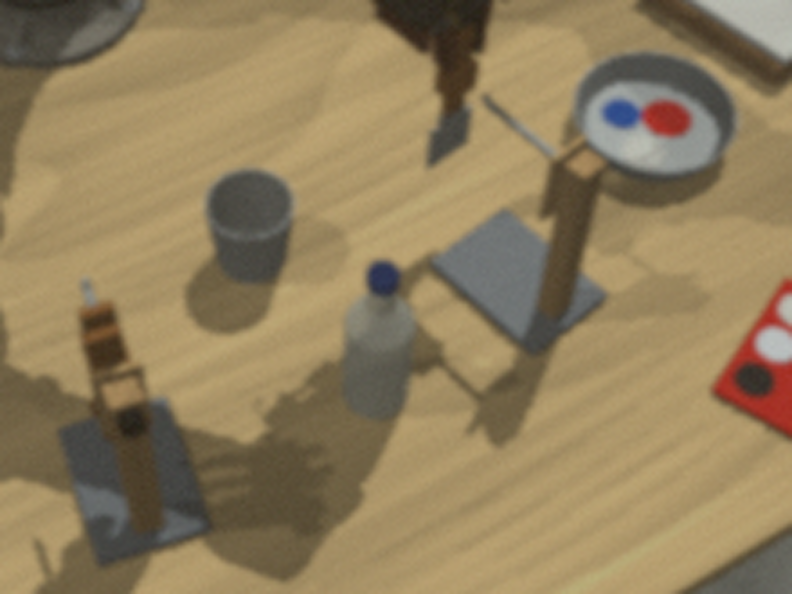

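View pics/tp5.png

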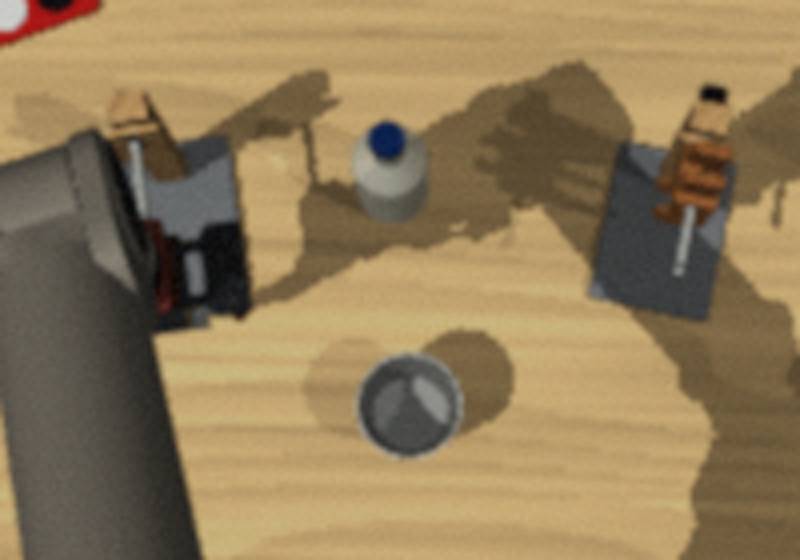

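```bash
python3 -m creep '[[[0.01,-0.01,-0.02],[0,0,0.02],0.02],[[0.03,-0.04,-0.036],[0,0,0.05],0.02],[[0.05,-0.08,-0.036],[0,0,0.08],0.02],[[0.07,-0.115,-0.036],[0,0,0.12],0.02],[[0.08,-0.145,-0.036],[0,0,0.167],0.02],[[0.088,-0.17,-0.036],[0,0,0.167],0.02],[[0.09,-0.182,-0.036],[0,0,0.167],0.02],[[0.09,-0.187,-0.036],[0,0,0.167],0.02],[[0.09,-0.187,-0.036],[0,0,0.167],0.02],[[0.09,-0.187,-0.036],[0,0,0.167],0.02]]'; python3 - <<'E'
from h import *
s=snap('scene'); crop(s,180,130,400,295,3.6,'sc6')
s=snap('wrist','w8')
E
python3 mv.py 0.464 0.018 0.174 0
```

```text
t: 31.38
tool_pos: [0.4641, 0.0191, 0.3]
ee_rot: [-0.0, -0.001, 1.0, -0.0]
wrist_force: [-0.4, -0.2, -0.8]
gripper_width: 0.0299
t 31.48 pos [0.464  0.0189 0.3001] F [-0.2745  0.4536 -1.0217] g 0.0297 heading yaw 0.08 tilt 0.01
shift [-0.     -0.0008  0.1261] turn [-0.0001 -0.0002  0.0014]
```

View pics/sc6.png

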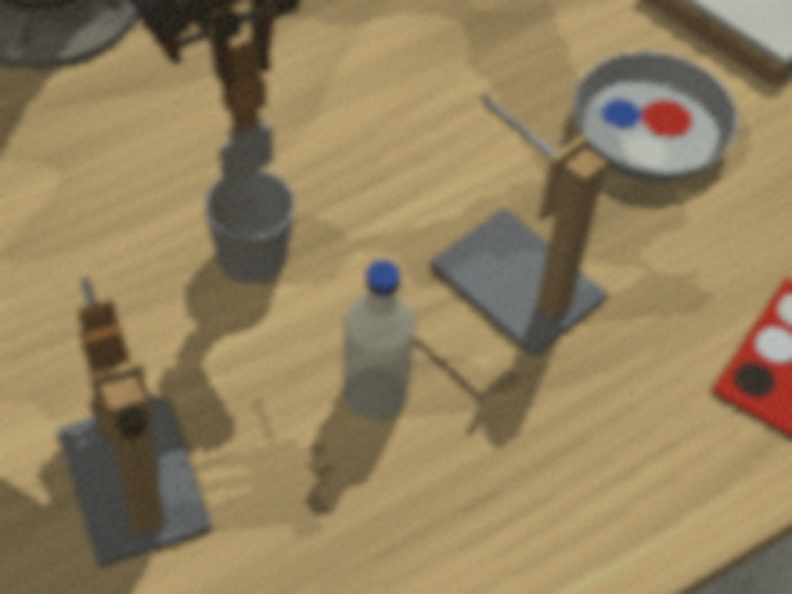

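View pics/w8.png

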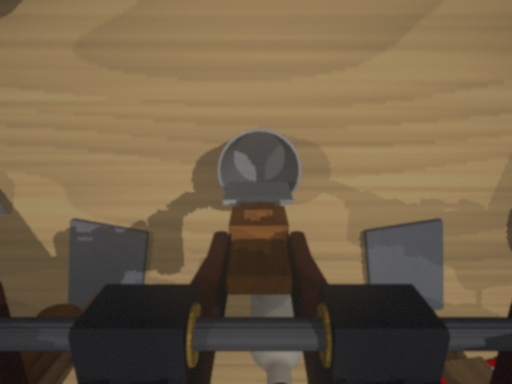

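The blade's lower edge is at about (258,203), from column 223 to 293, above the tin (rim columns 218–300). Now a check of the tin's centre.

```bash
python3 - <<'E'
from h import *
s=load('wrist');print(px(s,[.464,.018,.09]),px(s,[.464,.064,.09]),px(s,[.464,-.028,.09]),px(s,[.418,.018,.09]), px(s,[.464,.0189,.138]))
W=cloud(s)
m=(W[...,2]>.075)&(W[...,2]<.1);m[:,:205]=0;m[:,315:]=0;m[:120]=0;m[200:]=0
P=W[m];A=np.c_[2*P[:,:2],np.ones(len(P))];r=np.hypot(*(P[:,:2]-[.464,.018]).T);P=P[r>.03];A=np.c_[2*P[:,:2],np.ones(len(P))]
c=np.linalg.lstsq(A,(P[:,:2]**2).sum(1),rcond=None)[0];print(c[:2],np.sqrt(c[2]+c[0]**2+c[1]**2),len(P))
E
```

```text
[258.19666127 171.41221905] [300.25838802 171.5140577 ] [216.14021017 171.31039318] [258.27457376 128.73551655] [259.01209611 182.90749674]
[0.46248873 0.01858086] 0.0432343332841792 730
```

```bash
python3 -m creep '[[[0,-0.0005,0.02],[0,0,0],0.02],[[0,-0.0005,0.04],[0,0,0],0.02],[[0,-0.0005,0.06],[0,0,0],0.02],[[0,-0.0005,0.075],[0,0,0],0.02],[[0,-0.0005,0.09],[0,0,0],0.02],[[0,-0.0005,0.10],[0,0,0],0.02],[[0,-0.0005,0.11],[0,0,0],0.02],[[0,-0.0005,0.118],[0,0,0],0.02],[[0,-0.0005,0.118],[0,0,0],0.02]]'; python3 mv.py;python3 -m creep '[[[0,0,0.004],[0,0,0],0.02],[[0,0,0.008],[0,0,0],0.02],[[0,0,0.010],[0,0,0],0.02],[[0,0,0.010],[0,0,0],0.02]]'; python3 mv.py
```

```text
t: 32.6
tool_pos: [0.4636, 0.0175, 0.1817]
ee_rot: [-0.0, 0.0, 1.0, -0.0]
wrist_force: [-0.1, -0.1, -0.6]
gripper_width: 0.0299
t 32.6 pos [0.4636 0.0175 0.1817] F [-0.1137 -0.0552 -0.6181] g 0.0299 heading yaw -0.0 tilt 0.06
t: 33.1
tool_pos: [0.4638, 0.0176, 0.172]
ee_rot: [-0.0, -0.0, 1.0, -0.0]
wrist_force: [0.0, -0.1, -0.7]
gripper_width: 0.0299
t 33.1 pos [0.4638 0.0176 0.172 ] F [ 0.0384 -0.0639 -0.7111] g 0.0299 heading yaw 0.01 tilt 0.01
```

```bash
python3 -m creep '[[[0,0,0.003],[0,0,0],0.02],[[0,0,0.004],[0,0,0],0.02],[[0,0,0.004],[0,0,0],0.02]]'; python3 mv.py; python3 - <<'E'
from h import *
s=snap('scene'); crop(s,180,130,400,295,3.6,'sc7')
E
```

```text
t: 33.48
tool_pos: [0.4639, 0.0176, 0.1681]
ee_rot: [-0.0, -0.0, 1.0, -0.0]
wrist_force: [0.6, 0.1, -0.1]
gripper_width: 0.0299
t 33.48 pos [0.4639 0.0176 0.1681] F [ 0.6298  0.0802 -0.0866] g 0.0299 heading yaw 0.01 tilt 0.01
```

View pics/sc7.png

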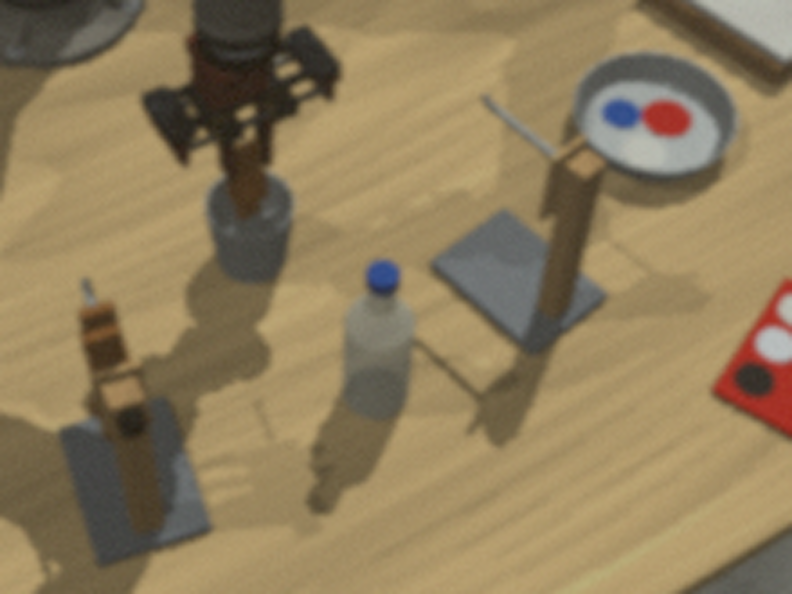

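```bash
python3 -m creep '[[[0,0,0],[0,0,0],0.034],[[0,0,0],[0,0,0],0.045],[[0,0,0],[0,0,0],0.06],[[0,0,0],[0,0,0],0.075],[[0,0,-0.01],[0,0,0],0.08],[[0,0,-0.04],[0,0,0],0.08],[[0,0,-0.08],[0,0,0],0.08],[[0.0,0,-0.13],[0,0,0],0.08],[[0.0,0,-0.16],[0,0,0],0.08],[[0.0,0,-0.16],[0,0,0],0.08]]'; python3 mv.py; python3 - <<'E'
from h import *
s=snap('scene'); crop(s,180,130,400,295,3.6,'sc8')
s=snap('wrist','w9')
E
```

```text
t: 34.78
tool_pos: [0.4652, 0.0176, 0.3308]
ee_rot: [0.002, 0.0, 1.0, 0.001]
wrist_force: [0.1, 0.4, -0.8]
gripper_width: 0.0802
t 34.77 pos [0.4652 0.0176 0.3308] F [ 0.149   0.3896 -0.7527] g 0.0802 heading yaw -0.0 tilt 0.32
```

View pics/sc8.png

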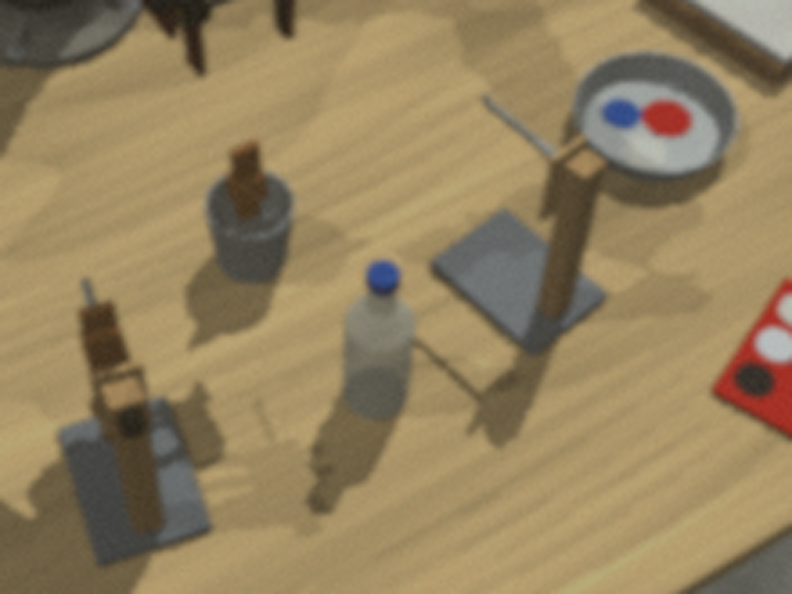

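View pics/w9.png

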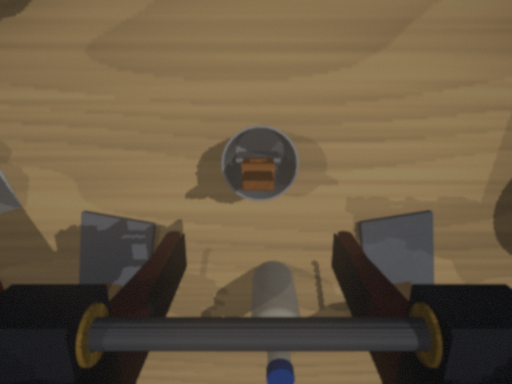

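The knife stands in the tin (head at (258,172) in wrist, rim circle centred at about (260,163)). I'll wait briefly and check everything from above.

```bash
python3 -m creep '[[[0,0.05,0],[0,0,0],0.08],[[0,0.1,0],[0,0,0],0.08],[[0,0.15,0],[0,0,0],0.08],[[0,0.15,0],[0,0,0],0.08],[[0,0.15,0],[0,0,0],0.08],[[0,0.15,0],[0,0,0],0.08],[[0,0.15,0],[0,0,0],0.08],[[0,0.15,0],[0,0,0],0.08]]'; python3 - <<'E'
from h import *
np.set_printoptions(precision=4,suppress=True)
s=snap('top'); crop(s,150,120,350,260,4,'tp9');W=cloud(s)
m=(W[...,2]>.264)&(W[...,2]<.285);m[:,:300]=0;m[:,345:]=0
n,l,st,c=cv2.connectedComponentsWithStats(m.astype(np.uint8))
for k in range(1,n):
    if st[k,4]>5: print('tab',st[k],W[l==k].mean(0))
m=(W[...,2]>.06)&(W[...,2]<.25);m[:,:230]=0;m[:,275:]=0;m[:200]=0;m[240:]=0
P=W[m]; q=P[:,2]<.1; print('tin',cv2.minEnclosingCircle(P[q][:,:2].astype(np.float32)),np.median(P[q][:,2])); print('knife',P[P[:,2]>.14].mean(0),P[:,2].max())
E
python3 mv.py
```

```text
t: 35.88
tool_pos: [0.464, 0.167, 0.3282]
ee_rot: [0.0, 0.0, 1.0, 0.0]
wrist_force: [0.4, 0.1, 1.2]
gripper_width: 0.0804
tab [323 156  11   5  40] [ 0.6474 -0.2141  0.2738]
tab [321 163  11   6  39] [ 0.6246 -0.2075  0.2731]
tin ((0.4639679491519928, 0.017984764650464058), 0.045737799257040024) 0.08598431424339004
knife [0.4626 0.0147 0.1685] 0.18362843909937543
t 35.92 pos [0.4639 0.1672 0.3282] F [ 0.3681  0.2061 -0.3816] g 0.0799 heading yaw -0.03 tilt 0.02
```

View pics/tp9.png

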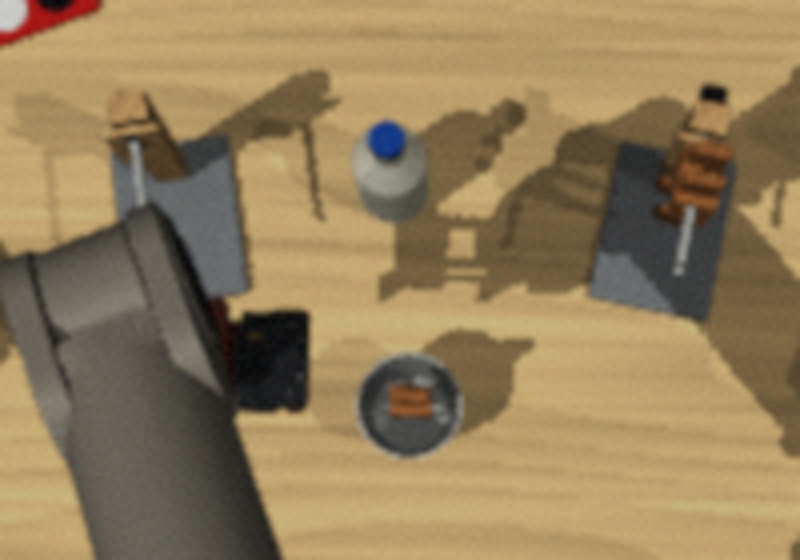

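```bash
python3 -c "
from rig import arm
print(arm.sign_off())"
```

```text
the job is handed in; nothing more can be done
None
```

The job is done and handed in at about 36 s of the 72 s allowed. No verdict was reported.

**What I did**
- I found the spare bar's height by eye (axis about 0.2205 m) and by touching it from above (about 0.221 m). The two agreed.
- I moved the front paddle, then the middle one, to the spare hook. Each was pushed back until I felt contact (about 5 N for the first, 3 N for the second) and then released.
- I lifted the knife off its hook, lowered it blade first to about 6 mm above the tin's underside by arm position, and opened the fingers there.

**Last checks**
- **Paddles:** they hang about 24 mm apart. The first paddle's tab centre measured about 14 mm in front of the pad, within the 22 mm allowed, and both lie along the bar.
- **Knife:** it stands almost upright in the tin, its top less than 4 mm from the tin's centre line.
- **Tin:** it measured within 0.2 mm of where it started.
- **Other objects:** the bottle looks unmoved in the pictures, and the arm never touched it, the pan or the bird. I did not measure these three again.
- **Robot:** at hand-in the gripper was open and touching nothing.

None of the checks failed. The one small disagreement was in heights: the cameras read 1–2 mm lower than expected for some points, within their stated calibration.

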